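# Close the roll jar and serve a bread roll with the tongs

### The arm

A 7-joint arm with a two-finger parallel gripper is mounted at the origin on a cart in front of the work surface, level with it; the furniture and walls round the work are solid. World frame = base frame: x ahead of the robot, y to its left, z up, the work surface at z = 0. Lengths are in m, angles in rad, forces in N, time in s.
With the tool pointing down it reaches from about 0.4 to 0.85 m from the base axis. Payload 10.4 kg.
Tool frame: the origin (TCP) lies on the centre line of the jaws, within the pads' length; the fingertips stand r.finger_overhang ahead of it and the grasp point (between the pads) lies 5 mm behind it (r.finger_overhang is the distance from the TCP to the fingertips, in m); z points along the fingers, y is the line along which they close (so a half turn about z gives the same grasp; the last joint's range is limited). The gripper opens to 87 mm and grips with 3 to 60 N. Pads are 19 mm wide; open, the fingers measure 117 mm over their backs; the gripper's body (75 mm by 190 mm) begins 51 mm behind the grasp point.
Start: joints at [1.103, 0.332, -0.065, 1.46, 0.022, 1.35, -0.088], TCP at [0.269, -0.564, 0.237] pointing down, gripper open.
Joint ranges: [-2.6, 2.6], [-0.5, 2.12], [-1.47, 1.34], [0.16, 2.42], [-1.27, 4.41], [0.06, 2.06], [-2.6, 2.6]. Speed limits (rad/s): [2.22, 2.22, 2.79, 2.79, 3.14, 3.14, 3.14].

### API

Orientations are given as a unit quaternion [x, y, z, w].
In Python, from bench import read_state, viewer, r gives the robot as it stands.
- The arm moves only by the tool carry_out, never from a script. Its argument "moves" is a list of rows, each a list of 6 numbers: the shift along the tool's x, y, z in units of 40 mm (1.0 is 40 mm), then the turn, a rotation vector about the tool's x, y, z in units of 8 degrees (1.0 is 8 degrees). A call has 1 to 20 rows; each row shifts and turns the commanded pose from where the row before left it, along the tool's axes as they then stand; what a row does not reach is not made up. A row lasts 1/8 s, in which the tool goes at most 62.5 mm and 10.7 degrees, less where a joint would pass 70% of its speed; a pose out of reach is approached as far as the arm can. A call is refused whole if a number of a shift passes 1 or a number of a turn 1, either way. A call with a gripper value outside its range is refused whole. "fingers" is the finger opening in mm, from 0 to 87, set as the call begins (left out, the last holds). The fingers move at their own pace and stop on an object; "force" is the grip in N (left out, the last holds). Time passes only in rows, so rows that do not move let the fingers close. It gives the time, the measured TCP pose, the force, the opening and the grip force at its end, in the units of the state.
- read_state(): the state, without advancing time (a new reading comes with each control period).
- viewer.camera(name): name is "scene" or "top" or "wrist"; returns a dict with "pixels" (400x640x3 uint8, red, green, blue), "range_z" (400x640 float32, m along the optical axis (not along the pixel's ray), 0 where there is no reading), "fx", "fy", "cx", "cy" (pixels), "xyz" and "orientation" of the camera in the world. Camera axes: x right, y down, z forward; pixel columns grow to the right and rows downward; lengths in m; the calibration is good to about 2 mm. The wrist camera is an equidistant fisheye: a pixel r from the principal point sees the ray r / f radians off the axis. A picture is of the moment at which its call begins.
- r.close_job(): hands the job in; it is judged then, once.
The state is a dict: "time": time; "joint_positions": joint angles; "joint_vel": joint speeds; "joint_torque": joint torques, N m; "ee_pos": TCP position; "eef_rot": TCP orientation; "ft_force": force on the tool from outside, world axes, zero at the start; "torque": the same for the moment, N m; "width": finger opening in m; "grip_force": force on a finger pad.
Only numpy, scipy, OpenCV 4.12 (cv2) and the standard library are available. Lean on these libraries where they do the work, as an engineer would, in place of code of your own. Each camera call takes 0.05 s, during which the arm holds its last target. There are 200 camera calls.

### The job

One bread roll is out on the plate for serving. First press the wooden lid of the storage jar straight down until it is fully home on the jar, so that the other rolls stay fresh. Then pick up the kitchen tongs by the red sleeves of both arms, close them on the roll and lift it off the plate with the tongs only, never with the gripper's own fingers; finish while still holding it there in the tongs, at least 10 cm above the plate, without knocking over or shoving aside the plate, jar, mug or jam pot.

Things in the scene. Friction and masses are not known exactly. Their poses are not given: they have to be found in the camera images.
- jar: round clear storage jar, 120 mm diameter, 120 mm high to its rim, 0.9 kg, loose, with bread rolls inside; origin at the centre of its underside, z up
- lid_top (a point): centre of the flat top of the jar's round wooden lid (122 mm diameter, 15 mm thick, no knob); 135 mm above the table when the lid is fully home, 142 to 147 mm at the start
- jar_lid (a joint): how far the lid stands proud of its seat, m: 0 = fully home (wood resting on the rim), about 0.007 to 0.012 at the start; slides straight down against the friction of its silicone seal (about 8 N) and stays where it is pushed
- plate: round white side plate, 170 mm diameter, rim 14 mm high, flat inner floor 6 mm above the table and about 100 mm across, loose; origin at the centre of its underside, z up
- roll: small round golden-brown bread roll with a pale cross cut on top, 52 mm diameter at its widest (15 mm above its underside), 37 mm high, about 45 g, lying on the plate; origin at the centre of its underside, z up
- roll_centre (a point): the middle of that roll, 18 mm above its underside
- tongs: sprung kitchen tongs, 250 mm, 0.16 kg, steel with red sleeves and heads, lying on their side: the arms close level with the table. Origin at the hinge end, underside; x runs from hinge to heads, z up. Heads: 30 mm high, reach to x = 218 mm, 80 mm apart inside and 90 mm over their backs when open. Sleeves: x 60 to 145 mm, z 4 to 26 mm; steel strips between, z 6 to 24 mm
- tongs_grip (a point): where to grip: midway between the sleeves, 102.5 mm from the hinge, 15 mm above the underside. Width over the sleeves here 58 mm open, 42 mm with the heads on the roll, 24 mm with the heads together; squeeze along the tongs' y. The spring pushes each sleeve out with about 7 N open, 10 N on the roll; 25 to 40 N of grip is plenty. Balance point near here
- tongs_mouth (a point): the middle of the mouth between the two heads, x = 191 mm (88.5 mm ahead of tongs_grip), 15 mm above the underside; the roll's middle belongs here
- tongs_left (a joint): closing angle of the left arm, rad (the right arm mirrors it): 0 = open as sprung, about 0.08 when closed on the roll, 0.175 when the heads meet; the arms spring open again when the grip widens
- mug: green and white mug with handle, 78 mm diameter, 101 mm high, standing loose behind the work; origin at the centre of its underside
- jam_pot: small white and red pot with a red lid, 58 mm diameter, 50 mm high, standing loose behind the work; origin at the centre of its underside
There are look-alikes about, which are no part of the job. Of the things that look like the jar, the smaller one is meant. What is shaped like the roll but turquoise is not meant.

How it is judged:
On the way, in this order (a step that is already met when the one before it is completed fails the run):
1. the lid is pressed fully home on the jar (value of joint jar_lid below 0.0015 m), for 0.2 s.
2. the tongs are held in the gripper, off the table (contact force between the fingers and tongs above 1 N and height (world z) of tongs_grip above 0.027 m), for 0.2 s.
3. the roll is lifted off the plate in the mouth of the tongs (contact force between tongs and roll above 0.5 N and contact force between plate and roll below 0.05 N and distance between roll_centre and tongs_mouth below 0.035 m and height (world z) of roll_centre above 0.05 m), for 0.2 s.
At the end, for the whole second after the job is handed in: roll at rest in the mouth of the tongs (middles within 35 mm), its middle at least 100 mm above the plate's underside, carried by the tongs alone, which the gripper holds; jar lid within 1.5 mm of fully home; jar and plate level on the table (z of roll_centre in the frame of plate above 0.1 m and contact force between tongs and roll above 0.5 N and distance between roll_centre and tongs_mouth below 0.035 m and contact force between the fingers and tongs above 2 N and contact force between each of the arm, the fingers and roll below 0.1 N and contact force between plate and roll below 0.05 N and linear speed of roll below 0.05 m/s and height (world z) of tongs_grip above 0.08 m and value of joint jar_lid below 0.0015 m and angle between each of jar, plate's own z axis and vertical below 0.1 rad and height (world z) of each of jar, plate below 0.01 m); the arm keeps its last pose, push and grip.
It fails at once if the gripper or arm touches the roll itself (contact force between any of the fingers, the arm and roll above 0.3 N).
It fails at once if the mug or the jam pot is shoved more than 30 mm or tipped (distance of any of mug, jam_pot from where it was at the start of the episode above 0.03 m or angle between any of mug, jam_pot's own z axis and vertical above 0.3 rad).
It fails at once if the plate or the jar is shoved more than 50 mm or tipped (distance of any of plate, jar from where it was at the start of the episode above 0.05 m or angle between any of plate, jar's own z axis and vertical above 0.3 rad).
It also fails if it takes over 51 s, if anything falls off the work surface, if the arm or the gripper's body presses on something with over 40 N, if the wrist force passes 120 N, or if a joint passes its speed limit or range.

## Working session

There is one attempt and no reset: what is moved stays moved. The work goes in short steps, Python scripts to look and compute and a tool call to move; the robot and the scene stay as the last step left them, time stands still between calls to the robot, and variables do not carry over. Pictures are saved under pics/ and viewed, at most 10 in all, crops included, and the job is handed in when it is done.

Besides the shell and the picture viewer there is one more tool, called after "Call:" in YAML: its name, and indented under it one key for each argument. carry_out: Moves the arm, as the interface text tells. Its arguments: {"type":"object","properties":{"moves":{"type":"array","items":{"type":"array","items":{"type":"number"}}},"fingers":{"type":"number"},"force":{"type":"number"}},"required":["moves"]}

```bash
mkdir -p pics; ls; cat > h.py <<'E'
import numpy as np, cv2
from scipy.spatial.transform import Rotation as R
from bench import read_state, viewer, r
def cam(n):
    c=viewer.camera(n); cv2.imwrite  # noqa
    return c
def save(c,name,box=None,s=1):
    im=c["pixels"][:,:,::-1]
    if box: im=im[box[1]:box[3],box[0]:box[2]]
    cv2.imwrite("pics/"+name,cv2.resize(im,None,fx=s,fy=s,interpolation=cv2.INTER_CUBIC))
def cloud(c):  # pinhole cameras -> HxWx3 world
    v,u=np.mgrid[0:400,0:640]; z=c["range_z"]
    p=np.stack([(u-c["cx"])/c["fx"]*z,(v-c["cy"])/c["fy"]*z,z],-1)
    w=p@R.from_quat(c["orientation"]).as_matrix().T+c["xyz"]
    w[z<=0]=np.nan
    return w
E
python3 - <<'E'
from h import *
for n in("scene","top"):
    c=cam(n); save(c,n+"0.png"); np.savez(n+"0.npz",**c)
    print(n,c["xyz"],c["orientation"],c["fx"])
s=read_state(); print(s["ee_pos"],s["eef_rot"],s["time"],r.finger_overhang,s["ft_force"])
E
```

```text
pics
scene [ 0.78644333 -1.16359929  0.60424003] [ 0.83889115  0.07615638 -0.05500732 -0.53613062] 406.5881060468047
top [ 0.45953425 -0.0823036   1.31356991] [ 0.71222047 -0.70024033  0.03522339 -0.03412893] 476.0382331665238
[ 0.26876379 -0.56389162  0.23582753] [ 9.75370746e-01  2.20570822e-01 -1.73441104e-04 -6.24338539e-04] 0.1 0.014 [-0.12934879 -0.78067901 -0.03056099]
```

View pics/scene0.png

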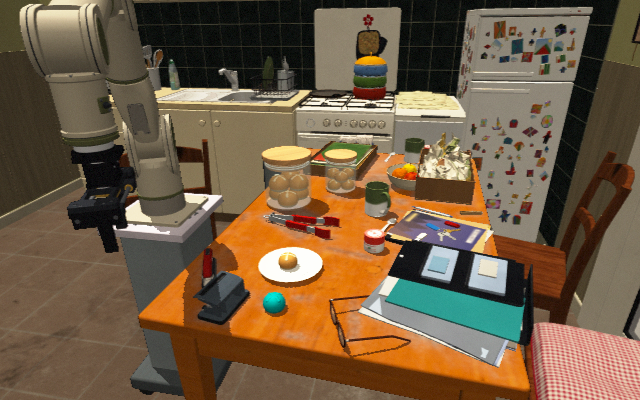

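View pics/top0.png

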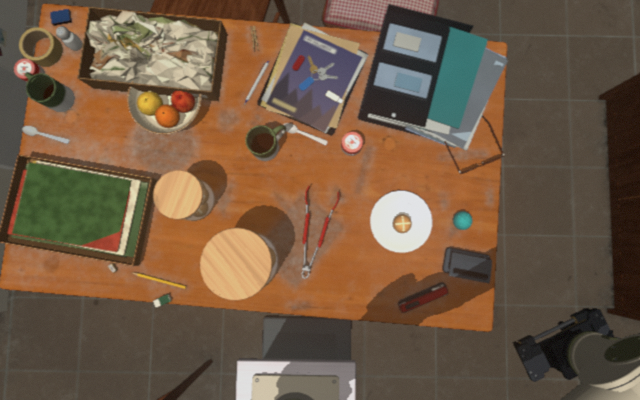

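The top view shows jar candidates at (177,195), small, and (236,264), large. Roll candidates are the golden one at (402,222) and the turquoise one at (463,220). The tongs have their hinge at about (306,270) and heads at (308,190) and (338,195). The mug is at (264,141) and the jam pot at (352,142). I choose the small jar and the golden roll, and will check both in a crop with measurements.

```bash
python3 - <<'E'
from h import *
c=dict(np.load("top0.npz")); w=cloud(c)
save(c,"crop1.png",(130,120,450,310),2.5)
rgb=c["pixels"].astype(int)
hsv=cv2.cvtColor(c["pixels"],cv2.COLOR_RGB2HSV)
def circ(box,m):
    mm=np.zeros((400,640),bool); x0,y0,x1,y1=box; mm[y0:y1,x0:x1]=True
    mm&=m; p=w[mm]; q,rr=cv2.minEnclosingCircle(p[:,:2].astype(np.float32)); return np.round(q,4),round(rr*2,4),np.round(np.median(p[:,2]),4),mm.sum(),np.round(p[:,:2].mean(0),4)
z=w[:,:,2]
print("small",circ((140,160,215,225),(z>.13)&(z<.16)))
print("large",circ((190,220,285,305),(z>.12)))
print("roll",circ((385,205,420,240),(z>.022)))
print("plate",circ((362,182,440,262),(z>.005)&(z<.06)))
print("mug",circ((240,120,290,165),(z>.085)))
print("jam",circ((335,125,370,158),(z>.04)))
print("table z",np.nanmedian(z[160:180,380:440]))
m=np.zeros((400,640),bool); m[180:285,290:350]=True; m&=(z>.012)&(z<.06)
p=w[m]; print("tongs",m.sum(),np.percentile(p[:,2],[5,50,95,100]))
red=m&((hsv[:,:,0]<8)|(hsv[:,:,0]>172))&(hsv[:,:,1]>150)
pr=w[red]
mu=p[:,:2].mean(0); 
# slices along image-x (world x)
for a in np.arange(p[:,0].min(),p[:,0].max(),.015):
    k=p[(p[:,0]>=a)&(p[:,0]<a+.015)]; print(round(a+.0075,4),k[:,1].min().round(4),k[:,1].max().round(4),np.median(k[:,2]).round(3),len(k))
np.savez("tongs.npz",p=p,pr=pr)
E
```

```text
small (array([0.5795, 0.2944]), 0.123, np.float64(0.1423), np.int64(1913), array([0.579 , 0.2932]))
large (array([0.4135, 0.1363]), 0.1703, np.float64(0.187), np.int64(4188), array([0.4141, 0.1337]))
roll (array([ 0.5225, -0.2786]), 0.0515, np.float64(0.0369), np.int64(277), array([ 0.5218, -0.2771]))
plate (array([ 0.5235, -0.2862]), 0.2729, np.float64(0.0104), np.int64(2489), array([ 0.5282, -0.2783]))
mug (array([0.739 , 0.0888]), 0.1089, np.float64(0.0966), np.int64(265), array([0.7369, 0.0922]))
jam (array([ 0.7388, -0.1392]), 0.0574, np.float64(0.0492), np.int64(350), array([ 0.7385, -0.1389]))
table z -0.000895166890134691
tongs 473 [0.01580345 0.02396516 0.0302456  0.03566791]
0.3783 -0.028 -0.0094 0.016 19
0.3933 -0.0332 -0.0116 0.023 33
0.4083 -0.0357 -0.0115 0.023 29
0.4233 -0.0409 -0.0137 0.022 17
0.4383 -0.0459 -0.0161 0.022 15
0.4533 -0.059 -0.0157 0.023 29
0.4683 -0.0642 -0.0101 0.024 43
0.4833 -0.0692 -0.0098 0.024 44
0.4983 -0.0718 -0.012 0.024 44
0.5133 -0.0769 -0.0143 0.023 43
0.5283 -0.082 -0.0169 0.025 45
0.5433 -0.0872 -0.0168 0.024 29
0.5583 -0.0951 -0.019 0.023 18
0.5733 -0.1032 -0.0162 0.028 21
0.5883 -0.1056 -0.0158 0.028 19
0.6033 -0.1054 -0.0155 0.029 19
0.6183 -0.0236 -0.0208 0.029 6
```

View pics/crop1.png

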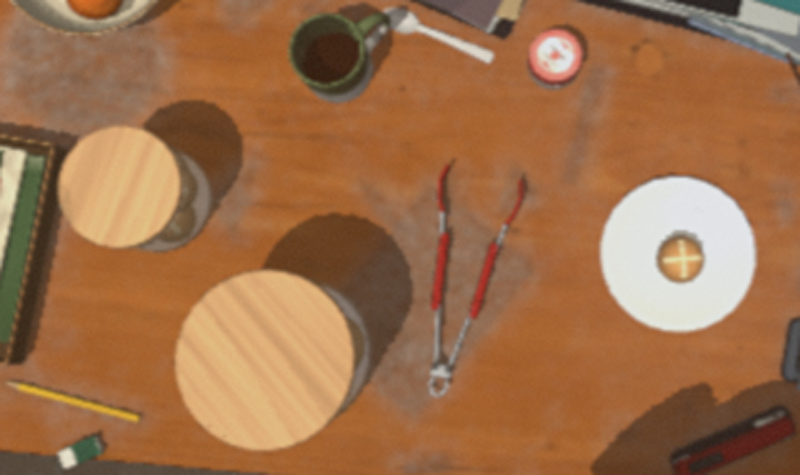

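The crop confirms the choice: the small jar's lid is at crop (120,186), clearly smaller than the lid at (265,360). The golden roll with its cross is at (681,257). The tongs' hinge is at (439,380), with the sleeves at (441,270) and (483,280).

```bash
cat >> h.py <<'E'
def plan(target,yaw=None,s=None):
    """world target, desired heading (deg) of tool x -> shift in tool units (current axes), turn in units about tool z"""
    s=s or read_state(); M=R.from_quat(s["eef_rot"]).as_matrix()
    d=M.T@(np.array(target)-s["ee_pos"])/.04
    h=np.degrees(np.arctan2(M[1,0],M[0,0]))
    print("pos",np.round(s["ee_pos"],4),"heading",round(h,2),"tilt",np.round(M[:,2],4),"units",np.round(d,3),"turn",None if yaw is None else round(-(yaw-h)/8,3),"F",np.round(s["ft_force"],2),"t",s["time"],"w",s["width"],"g",s["grip_force"])
    return s
E
python3 - <<'E'
from h import *
d=np.load("tongs.npz"); pr=d["pr"]; 
sl=pr[(pr[:,0]>.43)&(pr[:,0]<.56)]; hd=pr[pr[:,0]>.57]
# remove side (z low) 
for n,q in(("sleeve",sl),("head",hd)):
    k=q[:,1]> (-.045 if n=="sleeve" else -.06)
    a,b=q[k],q[~k]
    for e in(a,b): print(n,len(e),e.mean(0).round(4),np.round([e[:,0].min(),e[:,0].max()],4))
    ca=[(e[:,:2].min(0)+e[:,:2].max(0))/2 for e in(a,b)]
    m=(ca[0]+ca[1])/2; v=ca[0]-ca[1]; print(n,"mid",m.round(4),"sep",np.linalg.norm(v).round(4),"heading",np.degrees(np.arctan2(-v[0],v[1])).round(2))
w=cloud(dict(np.load("top0.npz"))); z=w[:,:,2]
print("stand",np.nanmax(z[245:290,440:495]),"stapler",np.nanmax(z[280:315,395:450]),"box",np.nanmax(z[155:265,0:155]))
sel=np.zeros((400,640),bool); sel[188:256,368:436]=True
sat=cv2.cvtColor(np.load("top0.npz")["pixels"],cv2.COLOR_RGB2HSV)[:,:,1]
p=w[sel&(sat<60)]; print("plate",cv2.minEnclosingCircle(p[:,:2].astype(np.float32)))
plan([.579,.2935,.25],-10)
E
```

```text
sleeve 104 [ 0.5057 -0.019   0.0245] [0.4647 0.5461]
sleeve 105 [ 0.497  -0.0667  0.0239] [0.4574 0.5587]
sleeve mid [ 0.5068 -0.0459] sep 0.0544 heading 2.79
head 30 [ 0.5946 -0.0184  0.0266] [0.5728 0.6189]
head 23 [ 0.5879 -0.103   0.0289] [0.5708 0.6036]
head mid [ 0.5915 -0.0606] sep 0.0824 heading -6.04
stand 0.06096539169957271 stapler 0.05158314533710939 box 0.14670172040951757
plate ((0.5303738117218018, -0.2803904116153717), 0.087006114423275)
pos [ 0.2688 -0.5639  0.2358] heading 25.49 tilt [-6.0e-04  1.1e-03 -1.0e+00] units [ 16.224 -16.012  -0.335] turn 4.436 F [-0.13 -0.78 -0.03] t 0.1 w 0.08712398140381478 g 0.0
```

Call:
carry_out:
  moves:
    - [0.5, -0.5, -0.35, 0, 0, 0]
    - [1, -1, 0, 0, 0, 0]
    - [1, -1, 0, 0, 0, 0]
    - [1, -1, 0, 0, 0, 0]
    - [1, -1, 0, 0, 0, 0]
    - [1, -1, 0, 0, 0, 0]
    - [1, -1, 0, 0, 0, 0]
    - [1, -1, 0, 0, 0, 0]
    - [1, -1, 0, 0, 0, 0]
    - [1, -1, 0, 0, 0, 0]
    - [1, -1, 0, 0, 0, 0]
    - [1, -1, 0, 0, 0, 0]
    - [1, -1, 0, 0, 0, 0]
    - [1, -1, 0, 0, 0, 0]
    - [1, -1, 0, 0, 0, 0]
    - [1, -1, 0, 0, 0, 0]
    - [0.7, -0.5, 0, 0, 0, 0]
    - [0, 0, 0, 0, 0, 0]
    - [0, 0, 0, 0, 0, 0]
  fingers: 0
  force: 30

```text
time: 2.48
ee_pos: [0.5784, 0.2916, 0.2501]
eef_rot: [0.975, 0.22, -0.0, 0.0]
ft_force: [-0.0, -0.7, 0.5]
width: 0.0004
grip_force: 0.0
```

```bash
python3 - <<'E'
from h import *
s=plan([.579,.2935,.165],-10); print(s["joint_positions"])
E
```

```text
pos [0.5784 0.2916 0.2501] heading 25.47 tilt [-7.e-04 -7.e-04 -1.e+00] units [ 0.035 -0.036  2.127] turn 4.433 F [-0.02 -0.69  0.47] t 2.475 w 0.00035205994146173143 g 0.0
[ 0.00427097  0.48310489 -0.77315367  1.3411791   0.3330816   1.44930919
 -1.87694607]
```

Call:
carry_out:
  moves:
    - [0.04, -0.04, 0.8, 0, 0, 0]
    - [0, 0, 0.8, 0, 0, 0]
    - [0, 0, 0.63, 0, 0, 0]
    - [0, 0, 0.1, 0, 0, 0]
    - [0, 0, 0.05, 0, 0, 0]
    - [0, 0, 0.05, 0, 0, 0]
    - [0, 0, 0, 0, 0, 0]

```text
time: 3.35
ee_pos: [0.5797, 0.294, 0.1549]
eef_rot: [0.975, 0.22, 0.001, 0.0]
ft_force: [-2.0, -4.1, 5.6]
width: 0.0004
grip_force: 2.7
```

Call:
carry_out:
  moves:
    - [0, 0, 0.06, 0, 0, 0]
    - [0, 0, 0.06, 0, 0, 0]
    - [0, 0, 0.06, 0, 0, 0]
    - [0, 0, 0, 0, 0, 0]
    - [0, 0, 0, 0, 0, 0]

```text
time: 3.98
ee_pos: [0.5799, 0.2941, 0.1494]
eef_rot: [0.975, 0.22, 0.001, 0.001]
ft_force: [-7.0, -7.1, 18.2]
width: 0.0004
grip_force: 9.3
```

Call:
carry_out:
  moves:
    - [0, 0, 0.06, 0, 0, 0]
    - [0, 0, 0.05, 0, 0, 0]
    - [0, 0, 0, 0, 0, 0]
    - [0, 0, 0, 0, 0, 0]

```text
time: 4.47
ee_pos: [0.5803, 0.2945, 0.1492]
eef_rot: [0.975, 0.22, 0.003, 0.001]
ft_force: [-17.5, -14.9, 48.3]
width: 0.0006
grip_force: 24.1
```

The lid is home: it stopped at z 0.149 with 48 N on it. Next, the tongs.

Call:
carry_out:
  moves:
    - [0, 0, -0.7, 0, 0, 0]
    - [0, 0, -1, 0, 0, 0]
    - [0, 0, -1, 0, 0, 0]
    - [-0.7, 0.9, 0, 0, 0, 0]
    - [-0.8, 1, 0, 0, 0, 0]
    - [-0.8, 1, 0, 0, 0, 0]
    - [-0.8, 1, 0, 0, 0, 0]
    - [-0.8, 1, 0, 0, 0, 0]
    - [-0.8, 1, 0, 0, 0, 0]
    - [-0.71, 0.86, 0, 0, 0, 0]
    - [0, 0, 0, 0, 0, 1]
    - [0, 0, 0, 0, 0, 1]
    - [0, 0, 0, 0, 0, 1]
    - [0, 0, 0, 0, 0, 1]
    - [0, 0, 0, 0, 0, 0.43]
    - [0, 0, 0, 0, 0, 0]
    - [0, 0, 0, 0, 0, 0]
  fingers: 87

```text
time: 6.6
ee_pos: [0.5003, -0.0426, 0.2501]
eef_rot: [0.996, -0.086, 0.0, 0.0]
ft_force: [0.3, -0.0, -0.5]
width: 0.0869
grip_force: 0.0
```

```bash
python3 - <<'E'
from h import *
s=plan([.501,-.043,.15],-10); print(s["joint_positions"])
c=cam("wrist"); save(c,"w1.png"); print(c["xyz"],c["orientation"],c["fx"],c["cx"],c["cy"]); np.savez("w1.npz",**c)
# lid height from the top camera
c=cam("top"); w=cloud(c); print("lid z",np.nanmedian(w[185:205,167:187,2]))
E
```

```text
pos [ 0.5003 -0.0426  0.2501] heading -9.86 tilt [ 6.e-04 -3.e-04 -1.e+00] units [0.016 0.006 2.503] turn 0.017 F [ 0.31 -0.02 -0.45] t 6.6 w 0.08692990081166668 g 0.0
[ 0.60906281  0.09819352 -0.64811092  1.73028963  0.06124895  1.33272618
 -1.79404158]
[ 0.57925781 -0.05658441  0.39894483] [-0.63687629  0.75669779  0.11289525 -0.09514049] 309.70691628693146 317.7807512071659 193.68402846111567
lid z 0.13454017500005833
```

View pics/w1.png

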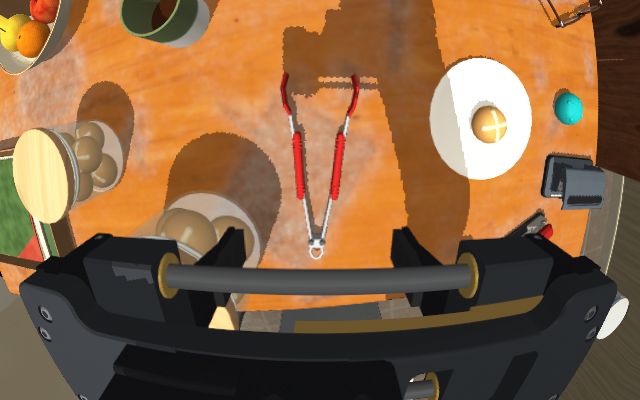

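The wrist view shows the tongs between the open fingers and aligned with them. The sleeves are at (300,165) and (338,167), the heads at (286,95) and (354,97), the hinge at (316,248), and the roll at (490,125). I'll refine the positions from this view.

```bash
cat >> h.py <<'E'
def wray(c,u,v,z):
    x=(np.asarray(u)-c["cx"])/c["fx"]; y=(np.asarray(v)-c["cy"])/c["fy"]; t=np.hypot(x,y)+1e-9
    d=np.stack([np.sin(t)*x/t,np.sin(t)*y/t,np.cos(t)],-1)@R.from_quat(c["orientation"]).as_matrix().T
    return c["xyz"]+d*((z-c["xyz"][2])/d[...,2])[...,None]
E
python3 - <<'E'
from h import *
c=dict(np.load("w1.npz")); hsv=cv2.cvtColor(c["pixels"],cv2.COLOR_RGB2HSV)
red=((hsv[...,0]<5)|(hsv[...,0]>170))&(hsv[...,1]>180)&(hsv[...,2]>60)
m=np.zeros((400,640),np.uint8); m[60:215,270:370]=red[60:215,270:370]
n,l,st,ce=cv2.connectedComponentsWithStats(m)
for i in range(1,n):
    if st[i,4]>60:
        v,u=np.nonzero(l==i); q=wray(c,u,v,.02)[:,:2]
        mu=q.mean(0); e,V=np.linalg.eigh(np.cov(q.T)); t=(q-mu)@V[:,1]
        print(st[i],"mean",mu.round(4),"mid",(mu+V[:,1]*(t.min()+t.max())/2).round(4),"len",np.ptp(t).round(4))
print("hinge",wray(c,316,240,.02),"roll",wray(c,490,125,.030),"plate L/R/T/B",[wray(c,u,v,.014)[:2].round(4) for u,v in((430,118),(532,120),(478,57),(482,180))])
E
```

```text
[281  72  10  43 189] mean [ 0.5976 -0.0194] mid [ 0.597  -0.0193] len 0.052
[347  74  12  42 200] mean [ 0.5816 -0.1013] mid [ 0.581  -0.1011] len 0.0512
[293 132  12  67 505] mean [ 0.5068 -0.0195] mid [ 0.5053 -0.0193] len 0.0849
[331 133  14  67 505] mean [ 0.4967 -0.0668] mid [ 0.4958 -0.0666] len 0.0854
hinge [ 0.40117148 -0.02336627  0.02      ] roll [ 0.52274282 -0.27719425  0.03      ] plate L/R/T/B [array([ 0.5391, -0.1962]), array([ 0.521 , -0.3649]), array([ 0.6146, -0.2794]), array([ 0.4437, -0.2693])]
```

Call:
carry_out:
  moves:
    - [0, 0.01, 1, 0, 0, 0.17]
    - [0, 0, 1, 0, 0, 0]
    - [0, 0, 1, 0, 0, 0]
    - [0, 0, 1, 0, 0, 0]
    - [0, 0, 0.9, 0, 0, 0]
    - [0, 0, 0.6, 0, 0, 0]
    - [0, 0, 0.28, 0, 0, 0]
    - [0, 0, 0, 0, 0, 0]

```text
time: 7.7
ee_pos: [0.5001, -0.0431, 0.0184]
eef_rot: [0.995, -0.098, -0.0, -0.0]
ft_force: [0.1, -1.4, 0.5]
width: 0.0869
grip_force: 0.0
```

Call:
carry_out:
  moves:
    - [0, 0, 0, 0, 0, 0]
    - [0, 0, 0, 0, 0, 0]
    - [0, 0, 0, 0, 0, 0]
    - [0, 0, 0, 0, 0, 0]
    - [0, 0, 0, 0, 0, 0]
    - [0, 0, 0, 0, 0, 0]
  fingers: 50
  force: 30

```text
time: 8.45
ee_pos: [0.5008, -0.0431, 0.0189]
eef_rot: [0.995, -0.099, 0.001, 0.0]
ft_force: [2.1, 0.3, 3.9]
width: 0.0506
grip_force: 9.2
```

Call:
carry_out:
  moves:
    - [0, 0, -0.2, 0, 0, 0]
    - [0, 0, -0.4, 0, 0, 0]
    - [0, 0, -0.6, 0, 0, 0]
    - [0, 0, -0.8, 0, 0, 0]
    - [0, 0, -0.8, 0, 0, 0]
    - [0, 0, -0.5, 0, 0, 0]
    - [0, 0, 0, 0, 0, 0]
    - [0, 0, 0, 0, 0, 0]
    - [0, 0, 0, 0, 0, 0]

```text
time: 9.57
ee_pos: [0.4995, -0.0431, 0.1496]
eef_rot: [0.995, -0.099, -0.001, -0.0]
ft_force: [0.8, 0.1, -1.3]
width: 0.0505
grip_force: 7.9
```

```bash
python3 - <<'E'
from h import *
c=cam("scene"); save(c,"s2.png",(190,80,450,300),3); c=cam("wrist"); np.savez("w2.npz",**c); 
yaw=-45; u=np.array([np.cos(np.radians(yaw)),np.sin(np.radians(yaw))])
roll=np.array([.5225,-.277]); g=roll-.0885*u; print(g)
s=plan([*g,.15],yaw); print(s["joint_positions"])
E
```

```text
[ 0.45992105 -0.21442105]
pos [ 0.4998 -0.0431  0.1498] heading -11.31 tilt [-1.3e-03  4.0e-04 -1.0e+00] units [-0.136  4.396 -0.005] turn 4.211 F [-0.45  0.22 -1.76] t 9.675 w 0.05032018516966164 g 7.8620365262031555
[ 0.59327047  0.18956495 -0.65140595  1.86176889  0.12602796  1.13278589
 -1.87144847]
```

View pics/s2.png

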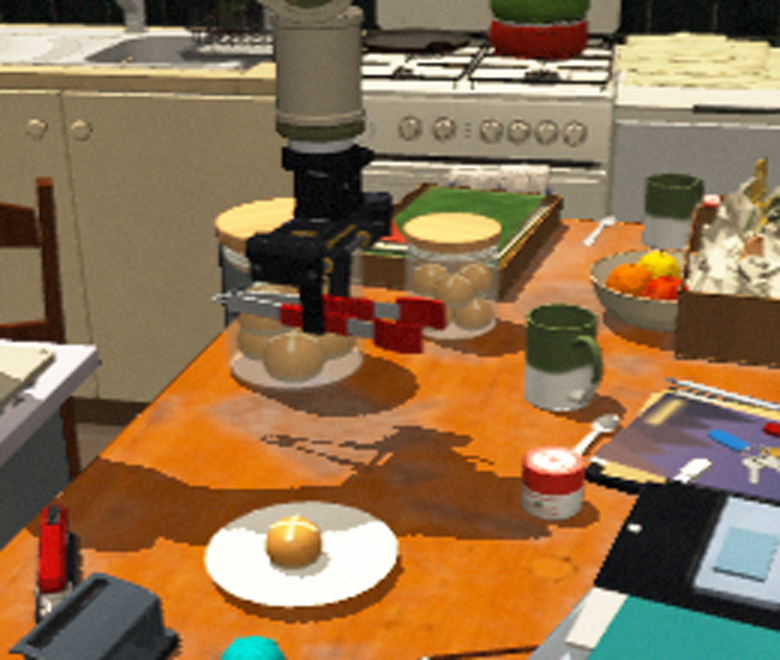

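The lifted tongs lie level in the fingers (sleeves at about (330,315), heads at (420,325)), and all the other objects are in place.

Call:
carry_out:
  moves:
    - [0, 0.3, 0, 0, 0, 0]
    - [0, 0.6, 0, 0, 0, 0]
    - [0, 0.8, 0, 0, 0, 0]
    - [-0.14, 0.8, 0, 0, 0, 0]
    - [0, 0.8, 0, 0, 0, 0]
    - [0, 0.7, 0, 0, 0, 0]
    - [0, 0.4, 0, 0, 0, 0]
    - [0, 0, 0, 0, 0, 0.4]
    - [0, 0, 0, 0, 0, 0.8]
    - [0, 0, 0, 0, 0, 0.8]
    - [0, 0, 0, 0, 0, 0.8]
    - [0, 0, 0, 0, 0, 0.8]
    - [0, 0, 0, 0, 0, 0.61]
    - [0, 0, 0, 0, 0, 0]
    - [0, 0, 0, 0, 0, 0]
    - [0, 0, 0, 0, 0, 0]

```text
time: 11.68
ee_pos: [0.4602, -0.2146, 0.1505]
eef_rot: [0.924, -0.382, 0.0, 0.0]
ft_force: [-0.1, 0.1, -1.6]
width: 0.0505
grip_force: 7.9
```

```bash
python3 - <<'E'
from h import *
s=plan([.45992,-.21442,.15],-45); print(s["joint_positions"])
c=cam("wrist"); save(c,"w3.png"); np.savez("w3.npz",**c)
c=cam("top"); np.savez("top3.npz",**c); save(c,"t3.png",(300,150,460,300),4)
E
```

```text
pos [ 0.4602 -0.2146  0.1505] heading -44.93 tilt [ 1.e-04 -0.e+00 -1.e+00] units [-0.008  0.002  0.014] turn 0.009 F [-0.12  0.09 -1.59] t 11.675 w 0.0504733598471516 g 7.861986011266708
[ 0.77326615  0.17734685 -0.46516209  1.85515264  0.08768459  1.12902752
 -2.07805616]
```

View pics/w3.png

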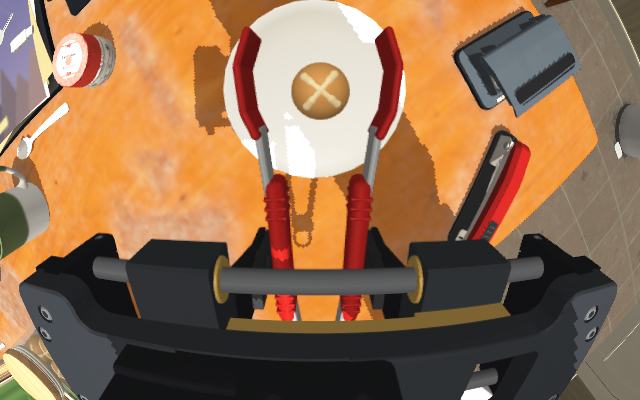

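View pics/t3.png

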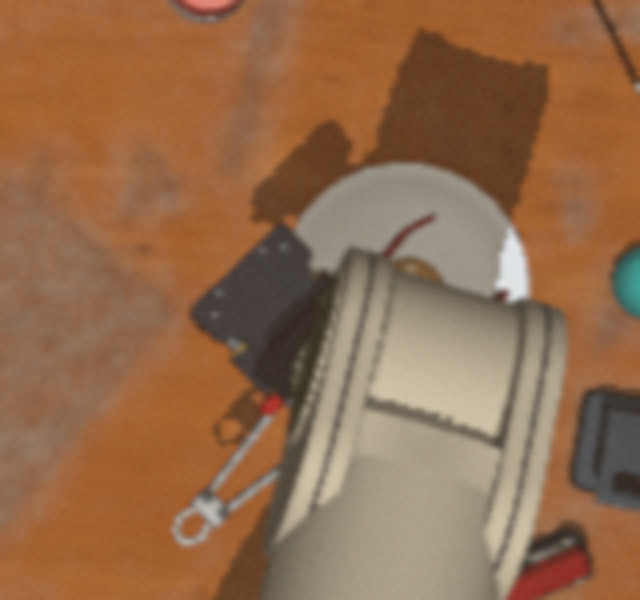

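The wrist view shows the heads at (247,75) and (393,75), straddling the roll at (320,92) symmetrically. Stapler and stand are well clear at (490,190) and (515,65). I'll check the mouth offset numerically.

```bash
python3 - <<'E'
from h import *
c=dict(np.load("w3.npz")); hsv=cv2.cvtColor(c["pixels"],cv2.COLOR_RGB2HSV)
red=((hsv[...,0]<5)|(hsv[...,0]>170))&(hsv[...,1]>180)&(hsv[...,2]>60)
M=R.from_quat(read_state()["eef_rot"]).as_matrix(); o=read_state()["ee_pos"]
m=np.zeros((400,640),np.uint8); m[15:145,225:415]=red[15:145,225:415]
n,l,st,ce=cv2.connectedComponentsWithStats(m)
for i in range(1,n):
    if st[i,4]>60:
        v,u=np.nonzero(l==i); q=(wray(c,u,v,.155)-o)@M; print(st[i],q.min(0).round(4),q.max(0).round(4))
for z in(.03,.043): print("roll",((wray(c,320,92,z)-o)@M).round(4), wray(c,320,92,z).round(4))
print("plate",[wray(c,u,v,.014).round(3)[:2] for u,v in((223,90),(405,90),(314,1),(314,178))])
E
```

```text
[ 233   27   32  113 1917] [ 0.0633 -0.0392 -0.0045] [ 0.1174 -0.0248 -0.0045]
[ 371   27   32  112 1922] [ 0.0638  0.0253 -0.0045] [ 0.1174  0.0397 -0.0045]
roll [0.0889 0.0023 0.1205] [ 0.5215 -0.279   0.03  ]
roll [0.0885 0.0022 0.1075] [ 0.5212 -0.2787  0.043 ]
plate [array([ 0.589, -0.219]), array([ 0.469, -0.338]), array([ 0.587, -0.337]), array([ 0.469, -0.219])]
```

Call:
carry_out:
  moves:
    - [0, 0.04, 0.4, 0, 0, 0]
    - [0, 0, 0.7, 0, 0, 0]
    - [0, 0, 0.7, 0, 0, 0]
    - [0, 0, 0.6, 0, 0, 0]
    - [0, 0, 0.4, 0, 0, 0]
    - [0, 0, 0.17, 0, 0, 0]
    - [0, 0, 0, 0, 0, 0]
    - [0, 0, 0, 0, 0, 0]

```text
time: 12.78
ee_pos: [0.4596, -0.216, 0.0325]
eef_rot: [0.924, -0.383, 0.001, 0.0]
ft_force: [-0.4, 0.5, -1.6]
width: 0.0501
grip_force: 7.9
```

```bash
python3 - <<'E'
from h import *
plan([.46,-.215,.03],-45)
c=cam("wrist"); save(c,"w4.png",(200,0,460,240),2.4)
E
```

```text
pos [ 0.4596 -0.216   0.0325] heading -44.99 tilt [ 1.2e-03 -7.0e-04 -1.0e+00] units [-0.01  -0.024  0.063] turn 0.001 F [-0.36  0.52 -1.56] t 12.775 w 0.05014863084239058 g 7.862005680799484
```

View pics/w4.png

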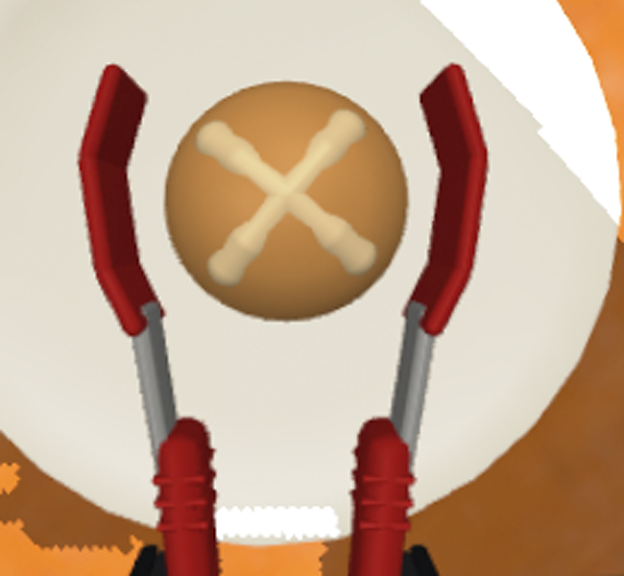

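The roll (crop (287,200)) sits untouched in the middle of the mouth, between the heads at (105,200) and (462,200). Now I'll close the tongs.

Call:
carry_out:
  moves:
    - [0, 0, 0, 0, 0, 0]
    - [0, 0, 0, 0, 0, 0]
    - [0, 0, 0, 0, 0, 0]
    - [0, 0, 0, 0, 0, 0]
    - [0, 0, 0, 0, 0, 0]
    - [0, 0, 0, 0, 0, 0]
    - [0, 0, 0, 0, 0, 0]
  fingers: 34
  force: 32

```text
time: 13.7
ee_pos: [0.4592, -0.2159, 0.0319]
eef_rot: [0.924, -0.383, 0.0, 0.0]
ft_force: [0.4, -0.8, 0.8]
width: 0.041
grip_force: 32.0
```

Call:
carry_out:
  moves:
    - [0, 0, -0.1, 0, 0, 0]
    - [0, 0, -0.2, 0, 0, 0]
    - [0, 0, -0.3, 0, 0, 0]
    - [0, 0, -0.4, 0, 0, 0]
    - [0, 0, -0.4, 0, 0, 0]
    - [0, 0, -0.4, 0, 0, 0]
    - [0, 0, -0.4, 0, 0, 0]
    - [0, 0, -0.4, 0, 0, 0]
    - [0, 0, -0.4, 0, 0, 0]
    - [0, 0, -0.4, 0, 0, 0]
    - [0, 0, -0.3, 0, 0, 0]
    - [0, 0, -0.1, 0, 0, 0]
    - [0, 0, 0, 0, 0, 0]
    - [0, 0, 0, 0, 0, 0]
    - [0, 0, 0, 0, 0, 0]
    - [0, 0, 0, 0, 0, 0]

```text
time: 15.7
ee_pos: [0.459, -0.2157, 0.1835]
eef_rot: [0.924, -0.383, -0.0, -0.0]
ft_force: [0.2, -0.1, -1.6]
width: 0.0413
grip_force: 32.0
```

```bash
python3 - <<'E'
from h import *
plan([.46,-.215,.18],-45)
c=cam("scene"); save(c,"s5.png",(190,100,450,300),3)
c=cam("top"); w=cloud(c); print("lid z",np.nanmedian(w[185:205,167:187,2]))
E
```

```text
pos [ 0.459  -0.2157  0.1835] heading -45.0 tilt [-3.e-04  2.e-04 -1.e+00] units [ 0.006 -0.031  0.088] turn 0.001 F [ 0.15 -0.07 -1.64] t 15.7 w 0.04130638695942721 g 31.99187994003296
lid z 0.13447273980417251
```

View pics/s5.png

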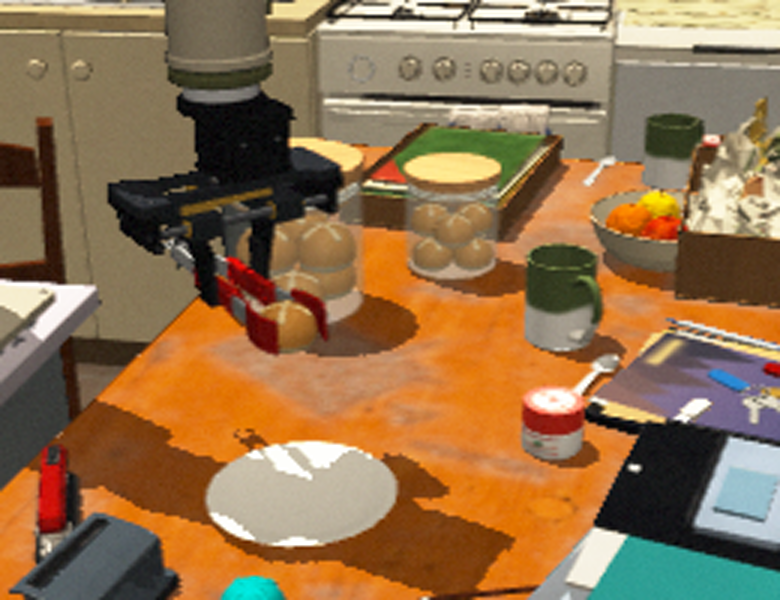

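The roll is held in the tongs at (288,325), the plate at (300,495) is empty, and mug, pot and jars are unmoved.

```bash
python3 -c "
from bench import r; print(r.close_job())"
```

```text
the job is handed in; nothing more can be done
None
```

I pressed the lid fully home on the smaller jar and lifted the golden roll about 15 cm off the plate with the tongs. I handed the job in at 15.7 s with the roll still held; the plate, jar, mug and jam pot look undisturbed in the last picture, and the hand-in gave no verdict.

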